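# Empty the cut-off cup into the flap-lidded scrap bin

### The arm

A 7-joint arm with a two-finger parallel gripper is mounted at the origin on the work surface. World frame = base frame: x ahead of the robot, y to its left, z up, the work surface at z = 0. Lengths are in m, angles in rad, forces in N, time in s.
With the tool pointing down it reaches from about 0.4 to 0.875 m from the base axis. Payload 19.3 kg.
Tool frame: the origin (TCP) lies midway between the tips of the shut fingers; the grasp point (between the pads) lies 19 mm behind it; z points along the fingers, y is the line along which they close (so a half turn about z gives the same grasp; the last joint's range is limited). The gripper opens to 85 mm and grips with 20 to 120 N. Pads are 22 mm wide; open, the fingers measure 114 mm over their backs; the gripper's body (76 mm by 85 mm) begins 54 mm behind the grasp point. The pads swing forward as they close: fully open they stand 13 mm farther back than shut.
Start: joints at [-1.32, 0.521, -0.036, 1.599, 0.021, 1.021, -0.113], TCP at [0.197, 0.593, 0.231] pointing down, gripper open.
Joint ranges: [-2.91, 2.91], [-0.3, 2.13], [-1.5, 1.42], [0.17, 2.43], [-1.26, 4.41], [0.16, 1.93], [-2.52, 2.52]. Speed limits (rad/s): [1.89, 1.89, 2.39, 2.39, 3.01, 3.01, 3.01].

### API

Orientations are given as [roll, pitch, yaw] about the fixed x, y, z axes, in that order (R = Rz(yaw) Ry(pitch) Rx(roll)).
In Python, from workcell import * gives the robot as it stands.
- The arm moves only by the shell command python3 -m creep 'ROWS' [FORCE]. ROWS is JSON, a list that holds one entry, the list of rows, each a list of 7 numbers: the closure, from -1 (fully open) to 1 (shut), then the shift along the tool's x, y, z in m, then the turn, a rotation vector about the tool's x, y, z in degrees. A call has 1 to 10 rows; each row shifts and turns the commanded pose from where the row before left it, along the tool's axes as they then stand; what a row does not reach is not made up. A row lasts 1/10 s, in which the tool goes at most 50 mm and 8.59 degrees, less where a joint would pass 70% of its speed; a pose out of reach is approached as far as the arm can. A call is refused whole if a number of a shift passes 0.05 or a number of a turn 8.59, either way. A call with a gripper value outside its range is refused whole. The fingers move at their own pace and stop on an object; FORCE is the grip in N (left out, the last holds). Time passes only in rows, so rows that do not move let the fingers close. It gives the time, the measured TCP pose, the force, the opening and the grip force at its end, in the units of the state.
- observe(): the state, without advancing time (a new reading comes with each control period).
- grab_frame(name): name is "side" or "top" or "wrist"; returns a dict with "image" (400x640x3 uint8, red, green, blue), "range_z" (400x640 float32, m along the optical axis (not along the pixel's ray), 0 where there is no reading), "fx", "fy", "cx", "cy" (pixels), "R" (3x3) and "t" (3): a world point X has camera coordinates R X + t; the wrist camera has in their place "T_tool_cam" (4x4, takes a point from camera to tool coordinates, whose origin is the TCP and whose axes are the flange's). Camera axes: x right, y down, z forward; pixel columns grow to the right and rows downward; lengths in m; the calibration is good to about 2 mm. A picture is of the moment at which its call begins: read the wrist's pose just before it.
- job_done(): hands the job in; it is judged then, once.
Trained networks look in a picture, given as the dict that the camera call returned (one of the last four; its "shot" number tells which), for a name from the list of things; names that differ only in an ending like _2 or _b are one class to them, and where a whole thing is asked for, a point or a joint stands for the part that bears it (a point fixed in the world has none). Each returns a list of dicts, best first, with "confidence" (0 to 1); they miss things now and then, are a little off and sometimes report something else, mostly with a low value. They report only what shows in the picture. A call takes as long as a camera call.
- find_in(picture, thing): "extent" ([centre column, centre row, width, height] in pixels, round what is visible of it).
- outline_of(picture, thing): "region" (400x640 bool, what is visible of it) and "extent" ([centre column, centre row, width, height] in pixels, round what is visible of it).
- tip_of(picture, thing): "position" ([column, row] in pixels: a listed point, or the origin of a listed thing).
The state is a dict: "clock": time; "qpos": joint angles; "qd": joint speeds; "joint_efforts": joint torques, N m; "position": TCP position; "tool_rot": TCP orientation; "force": force on the tool from outside, world axes, zero at the start; "moment": the same for the moment, N m; "grip_width": finger opening in m; "finger_force": force on a finger pad.
Only numpy, scipy, OpenCV 4.12 (cv2) and the standard library are available. Lean on these libraries where they do the work, as an engineer would, in place of code of your own. Each camera call takes 0.05 s, during which the arm holds its last target. There are 200 camera calls.

### The job

Take the sheet-steel cup with the pouring lip by the timber grip on top. Coming over the hinged edge of the green scrap bin's sprung flap, press the flap open with the lip and tip both sawn-off bar stubs through into the bin. Bring the cup away so that the flap shuts, then set it down upright on the bench without dropping it.

Things in the scene. Friction and masses are not known exactly. Their poses are not given: they have to be found in the camera images.
- cup_grip (a point): Centre of the timber grip of the loose catch cup (0.3 kg): bar 75 mm long (x), 18 wide (y), 14 high, held by a post at the back wall; pinch it across its width from above. It is 82 mm above the cup's underside; walls below reach 50 mm. z up; -x points to the pouring lip. Cup 64 mm wide, floor 80 mm long, centred under this point. A like cup with a front wall and no lip is a bystander.
- cup_lip (a point): Middle of the tip of that cup's pouring lip, 81 mm ahead (-x) of the grip's centre and 71 mm below it; same axes. The lip is 3 mm steel, 64 mm wide, open in front; it carries on from the front edge of the floor for 42 mm, rising 15 degrees. Tilting the cup 50 to 60 degrees, lip down, empties it.
- flap: Flap in the top of the fixed green scrap bin (200 x 180 mm, top 130 mm above the bench). Plate 120 (x) x 126 mm (y). Origin: middle of its hinged edge, the one to the robot's left, level with the top. Shut, z is up; the free edge lies 121 mm to -x. It swings only downwards, to 1 rad, and springs shut: 4 N at 65 mm from the hinge opens it 35 degrees. Open, it is a chute sloping to -x.
- stub1_center (a point): Centre of the first sawn-off round bar stub, steel, 14 mm in diameter, 32 mm long, 38 g, lying loose on the floor of the cup.
- stub2_center (a point): Centre of the second stub, like the first.

How it is judged:
By the outcome, as a careful person would: the job done as asked, in the order asked, and still so for the second after the job is handed in, with the robot touching nothing.
It also fails if it takes over 58 s, if anything falls off the work surface, if the arm or the gripper's body presses on something with over 40 N, if the wrist force passes 120 N, or if a joint passes its speed limit or range.

## Working session

There is one attempt and no reset: what is moved stays moved. The work goes in short steps, Python scripts to look and compute and a shell command to move; the robot and the scene stay as the last step left them, time stands still between calls to the robot, and variables do not carry over. Pictures are saved under pics/ and viewed, at most 10 in all, crops included, and the job is handed in when it is done.

```bash
mkdir -p pics; cat > h.py <<'E'
from workcell import *
import numpy as np, cv2
from scipy.spatial.transform import Rotation as Ro
def px2w(p,u,v,r=2):
    u0,v0=int(round(u)),int(round(v))
    w=p["range_z"][max(v0-r,0):v0+r+1,max(u0-r,0):u0+r+1]; w=w[w>0]
    if len(w)==0: return None
    z=np.median(w); return ray(p,u,v,z)
def ray(p,u,v,z):
    c=np.array([(u-p["cx"])/p["fx"]*z,(v-p["cy"])/p["fy"]*z,z])
    return np.asarray(p["R"]).T@(c-np.asarray(p["t"]))
E
python3 - <<'E'
from h import *
np.set_printoptions(precision=4,suppress=True)
s=observe();print({k:s[k] for k in("clock","position","tool_rot","force","grip_width")})
for n in("top","side"):
    p=grab_frame(n); cv2.imwrite(f"pics/{n}0.png",p["image"][:,:,::-1])
    for t in("cup_grip","cup_lip","flap","stub1_center","stub2_center"):
        for d in tip_of(p,t)[:2]:
            print(n,t,round(d["confidence"],2),np.round(d["position"],1),px2w(p,*d["position"]))
E
```

```text
{'clock': 0.0, 'position': array([0.197 , 0.5928, 0.2307]), 'tool_rot': array([-3.1405,  0.0001,  2.8208]), 'force': array([0.2076, 1.4432, 0.3603]), 'grip_width': 0.08544959549079738}
top cup_grip 0.67 [271.8 200.6] [0.4923 0.1375 0.0893]
top cup_lip 0.8 [310.4 222.1] [0.4571 0.0647 0.011 ]
top stub1_center 0.39 [266.7 213.3] [0.4756 0.1531 0.0124]
top stub2_center 0.39 [272.  197.2] [0.4987 0.1373 0.088 ]
side cup_grip 0.76 [317.6 243.6] [0.486  0.1419 0.0884]
side cup_lip 0.96 [352.4 255.1] [0.4547 0.068  0.014 ]
side flap 0.72 [352.3 251.4] [0.4641 0.0481 0.0013]
side flap 0.65 [385.5 155.5] [ 0.4778 -0.0998  0.133 ]
side stub1_center 0.16 [310.2 269.3] [0.5023 0.1378 0.0132]
side stub2_center 0.65 [310.6 270.3] [0.5018 0.1373 0.0104]
side stub2_center 0.49 [317.8 243.4] [0.4859 0.1414 0.0885]
```

View pics/top0.png

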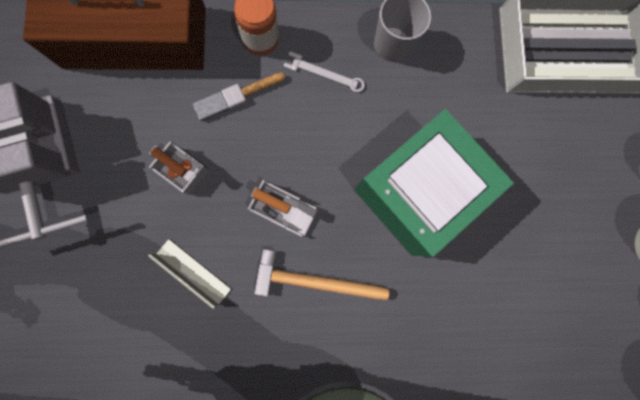

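View pics/side0.png

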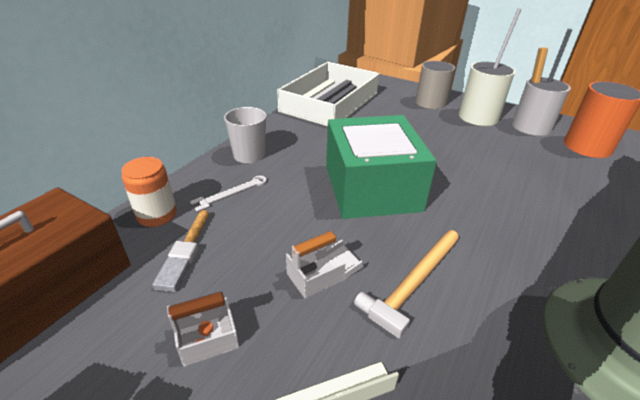

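The top view shows the lipped cup at about (282,207) with its grip running (253,195)–(290,208) and its lip toward (310,222). The bin is at (437,183), with hinge bolts at (388,191) and (422,231). The side view agrees, and the bystander cup is at (205,325). Next I'll measure both cup and flap from the depth data.

```bash
python3 - <<'E'
from h import *
np.set_printoptions(precision=4,suppress=True)
def cloud(p):
    v,u=np.mgrid[0:400,0:640]; z=p["range_z"]
    c=np.stack([(u-p["cx"])/p["fx"]*z,(v-p["cy"])/p["fy"]*z,z],-1)
    return (c-np.asarray(p["t"]))@np.asarray(p["R"])
for n in("top","side"):
    p=grab_frame(n); W=cloud(p); ok=p["range_z"]>0; im=p["image"].astype(int)
    near=np.hypot(W[...,0]-.487,W[...,1]-.138)<.06
    g=ok&near&(W[...,2]>.078)&(W[...,2]<.1)
    P=W[g]; r=cv2.minAreaRect((P[:,:2]*1000).astype(np.float32)); print(n,"grip",r,np.median(P[:,2]),len(P))
    c=ok&(np.hypot(W[...,0]-.475,W[...,1]-.11)<.09)&(W[...,2]>.006)&(W[...,2]<.06)
    r=cv2.minAreaRect((W[c][:,:2]*1000).astype(np.float32)); print(n,"cup",r,cv2.boxPoints(r).tolist())
    white=(im.min(-1)>110)&(np.ptp(im,axis=-1)<40)
    f=ok&white&(W[...,2]>.11)&(W[...,2]<.15)&(np.hypot(W[...,0]-.49,W[...,1]+.15)<.2)
    r=cv2.minAreaRect((W[f][:,:2]*1000).astype(np.float32)); print(n,"flap",r,cv2.boxPoints(r).tolist(),np.median(W[f][:,2]))
    b=ok&(W[...,2]>.12)&(W[...,2]<.14)&(np.hypot(W[...,0]-.5,W[...,1]+.15)<.2)
    r=cv2.minAreaRect((W[b][:,:2]*1000).astype(np.float32)); print(n,"bin",r,cv2.boxPoints(r).tolist(),np.median(W[b][:,2]))
    for d in tip_of(p,"flap")[:2]: print(d,px2w(p,*d["position"]))
    st=ok&(np.hypot(W[...,0]-.487,W[...,1]-.138)<.06)&(im.max(-1)<75)&(W[...,2]>.005)&(W[...,2]<.03)
    print("stubs",st.sum(),np.median(W[st],axis=0))
s=observe(); print(s["clock"])
E
```

```text
top grip ((493.1289367675781, 139.3317413330078), (74.9249267578125, 18.050960540771484), 62.793365478515625) 0.08850418036114882 416
top cup ((455.96490478515625, 132.76516723632812), (120.51365661621094, 124.77411651611328), 62.94954299926758) [[372.9992980957031, 107.47212219238281], [484.1239318847656, 50.72798156738281], [538.9305419921875, 158.05821228027344], [427.8058776855469, 214.80235290527344]]
top flap ((513.2799072265625, -149.75364685058594), (126.3810043334961, 151.93743896484375), 39.958984375) [[416.0540466308594, -132.106689453125], [513.6342163085938, -248.56741333007812], [610.5057373046875, -167.40060424804688], [512.9255981445312, -50.93988037109375]] 0.13025218490298499
top bin ((521.7608642578125, -159.9036865234375), (180.52320861816406, 201.81497192382812), 40.046295166015625) [[387.73883056640625, -140.7313995361328], [517.587890625, -295.22576904296875], [655.7828979492188, -179.0759735107422], [525.933837890625, -24.58160400390625]] 0.13013836588446892
{'position': [411.7, 207.1], 'confidence': 0.82} [ 0.4741 -0.108   0.1339]
stubs 127 [0.4901 0.1483 0.0
[... 491 characters left out ...]
 189.501708984375), 40.51093292236328) [[413.3404235839844, -134.89939880371094], [536.439453125, -278.9741516113281], [655.336669921875, -177.38706970214844], [532.2376708984375, -33.31231689453125]] 0.1319794752903075
side bin ((521.9251708984375, -158.8592529296875), (181.5037384033203, 204.75942993164062), 40.13987350463867) [[386.5481262207031, -139.09645080566406], [518.5474853515625, -295.6294860839844], [657.30224609375, -178.62205505371094], [525.3028564453125, -22.089019775390625]] 0.13177251402597887
{'position': [385.2, 155.1], 'confidence': 0.72} [ 0.4789 -0.1007  0.1331]
{'position': [352.5, 249.8], 'confidence': 0.28} [0.4655 0.0447 0.0019]
stubs 109 [0.5055 0.1378 0.0162]
0.8
```

```bash
cat >> h.py <<'E'
from scipy.linalg import logm,expm
np.set_printoptions(precision=4,suppress=True)
def pose():
    s=observe(); T=np.eye(4); T[:3,:3]=Ro.from_euler("xyz",s["tool_rot"]).as_matrix(); T[:3,3]=s["position"]; return T
def row(A,B,n):   # one row which, repeated n times, takes A to B
    X=expm(np.real(logm(np.linalg.inv(A)@B))/n)
    return np.round(X[:3,3],4), np.round(Ro.from_matrix(X[:3,:3]).as_rotvec(degrees=True),2)
def tcp(grip,lipdir,tilt):  # TCP pose for a grip centre; tool x = cup +x
    a,t=np.radians(lipdir),np.radians(tilt); f=np.array([np.cos(a),np.sin(a),0]); u=np.array([0,0,1.])
    f2=f*np.cos(t)-u*np.sin(t); u2=u*np.cos(t)+f*np.sin(t)
    T=np.eye(4); T[:3,0]=-f2; T[:3,2]=-u2; T[:3,1]=np.cross(-u2,-f2); T[:3,3]=np.array(grip)-.019*u2; return T
def lip(T):  # lip tip for a TCP pose
    return T[:3,3]-.019*T[:3,2]+.071*T[:3,2]-.081*T[:3,0]
E
python3 - <<'E'
from h import *
p=grab_frame("top")
d=outline_of(p,"flap"); 
for e in d[:2]:
    v,u=np.nonzero(e["region"]); P=np.array([ray(p,a,b,np.median(p["range_z"][v,u])) for a,b in zip(u,v)])
    r=cv2.minAreaRect((P[:,:2]*1000).astype(np.float32)); print(e["confidence"],len(v),r,cv2.boxPoints(r).tolist(),np.median(P[:,2]))
z=np.median(p["range_z"][v,u])
for c in [(389,180),(437,134),(487,185),(433,230),(388,191),(422,231)]: print(c,ray(p,*c,z))
T=pose(); 
hov=tcp([.493,.140,.16],242.8,0); g=tcp([.493,.140,.082],242.8,0)
print(row(T,hov,14)); print(np.linalg.inv(hov)@g)
X=np.eye(4);X[:3,:3]=T[:3,:3];X[:3,3]=hov[:3,3]; print("same orient",row(T,X,1))
E
```

```text
0.71 4654 ((520.7504272460938, -157.57638549804688), (128.95050048828125, 114.83807373046875), 41.33249282836914) [[434.41552734375, -157.04226684570312], [510.25775146484375, -243.27297973632812], [607.0853271484375, -158.11050415039062], [531.2431030273438, -71.87979125976562]] 0.13016183721261815
(389, 180) [ 0.5232 -0.0716  0.1272]
(437, 134) [ 0.6029 -0.1569  0.1415]
(487, 185) [ 0.5126 -0.2448  0.1326]
(433, 230) [ 0.4347 -0.1489  0.1182]
(388, 191) [ 0.5039 -0.0697  0.1245]
(422, 231) [ 0.4332 -0.1294  0.1172]
(array([-0.0435,  0.0057,  0.0065]), array([ 0.  , -0.  ,  7.06]))
[[ 1.     0.     0.     0.   ]
 [-0.     1.     0.     0.   ]
 [ 0.     0.     1.     0.078]
 [ 0.     0.     0.     1.   ]]
same orient (array([-0.4237, -0.3367,  0.0903]), array([ 0., -0.,  0.]))
```

```bash
python3 -m creep '[[[-1,-0.0435,0.0057,0.0065,0,0,7.06],[-1,-0.0435,0.0057,0.0065,0,0,7.06],[-1,-0.0435,0.0057,0.0065,0,0,7.06],[-1,-0.0435,0.0057,0.0065,0,0,7.06],[-1,-0.0435,0.0057,0.0065,0,0,7.06],[-1,-0.0435,0.0057,0.0065,0,0,7.06],[-1,-0.0435,0.0057,0.0065,0,0,7.06],[-1,-0.0435,0.0057,0.0065,0,0,7.06],[-1,-0.0435,0.0057,0.0065,0,0,7.06],[-1,-0.0435,0.0057,0.0065,0,0,7.06]]]' 100 && python3 -m creep '[[[-1,-0.0435,0.0057,0.0065,0,0,7.06],[-1,-0.0435,0.0057,0.0065,0,0,7.06],[-1,-0.0435,0.0057,0.0065,0,0,7.06],[-1,-0.0435,0.0057,0.0065,0,0,7.06],[-1,0,0,0,0,0,0],[-1,0,0,0,0,0,0]]]'
python3 - <<'E'
from h import *
s=observe(); T=pose(); print(s["clock"],s["qpos"],T,s["force"])
print(row(T,tcp([.493,.140,.16],242.8,0),1)); 
p=grab_frame("wrist"); cv2.imwrite("pics/w1.png",p["image"][:,:,::-1])
M=T@p["T_tool_cam"]
v,u=np.mgrid[0:400,0:640]; z=p["range_z"]
C=np.stack([(u-p["cx"])/p["fx"]*z,(v-p["cy"])/p["fy"]*z,z],-1)@M[:3,:3].T+M[:3,3]
g=(z>0)&(C[...,2]>.08)&(C[...,2]<.095)&(np.hypot(C[...,0]-.493,C[...,1]-.14)<.06)
print("grip",cv2.minAreaRect((C[g][:,:2]*1000).astype(np.float32)),g.sum())
for t in("cup_grip","cup_lip","stub1_center","stub2_center"):
  for d in tip_of(p,t)[:2]:
    a,b=map(int,d["position"]); print(t,d,C[min(b,399),min(a,639)])
E
```

```text
clock: 1.9
position: [0.5007, 0.3123, 0.1661]
tool_rot: [3.141, -0.0, 1.583]
force: [1.0, -0.1, 0.2]
grip_width: 0.0852
finger_force: 0.0
clock: 2.5
position: [0.4935, 0.1398, 0.1405]
tool_rot: [3.142, -0.0, 1.095]
force: [-0.1, 1.4, 0.6]
grip_width: 0.085
finger_force: 0.0
2.5 [-0.7018  0.5102  0.4187  1.993  -0.3134  0.7002 -0.5646] [[ 0.4583  0.8888  0.0002  0.4935]
 [ 0.8888 -0.4583  0.0002  0.1398]
 [ 0.0003  0.0001 -1.      0.1405]
 [ 0.      0.      0.      1.    ]] [-0.0567  1.3711  0.6214]
(array([ 0.    , -0.0005, -0.0005]), array([ 0.  , -0.01, -0.07]))
grip ((493.16265869140625, 139.38519287109375), (75.02210998535156, 18.00472640991211), 62.827877044677734) 3455
cup_grip {'position': [319.4, 224.3], 'confidence': 0.86} [0.4918 0.1397 0.0867]
cup_lip {'position': [318.5, 275.9], 'confidence': 0.83} [0.4757 0.11   0.0884]
stub1_center {'position': [299.8, 183.8], 'confidence': 0.78} [0.4797 0.152  0.0157]
stub2_center {'position': [340.7, 182.7], 'confidence': 0.94} [0.5088 0.1377 0.0151]
```

View pics/w1.png

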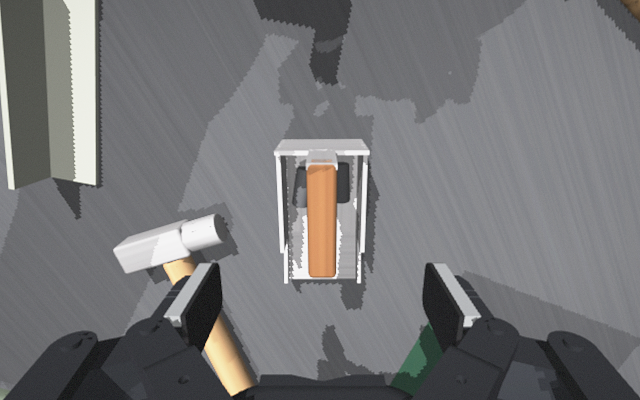

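The wrist view shows the cup straight below with its grip at (320,220). The two stubs lie lengthwise at (300,184) and (341,183), and the hammer is well clear. Now descending to grip.

```bash
python3 -m creep '[[[-1,0,-0.0005,0.02,0,0,0],[-1,0,0,0.02,0,0,0],[-1,0,0,0.02,0,0,0],[-1,0,0,0.0175,0,0,0],[-1,0,0,0,0,0,0],[1,0,0,0,0,0,0],[1,0,0,0,0,0,0],[1,0,0,0,0,0,0],[1,0,0,0,0,0,0],[1,0,0,0,0,0,0]]]' 100 && python3 -m creep '[[[1,0,0,0,0,0,0],[1,0,0,0,0,0,0],[1,0,0,-0.005,0,0,0],[1,0,0,-0.01,0,0,0],[1,0,0,-0.015,0,0,0],[1,0,0,-0.02,0,0,0],[1,0,0,-0.03,0,0,0],[1,0,0,-0.03,0,0,0],[1,0,0,-0.03,0,0,0],[1,0,0,-0.02,0,0,0]]]'
```

```text
clock: 3.75
position: [0.4935, 0.1405, 0.0633]
tool_rot: [3.141, -0.001, 1.096]
force: [-0.3, -2.8, 3.1]
grip_width: 0.0161
finger_force: 97.4
clock: 4.75
position: [0.493, 0.1403, 0.2254]
tool_rot: [3.141, -0.001, 1.095]
force: [-0.0, 1.0, -4.2]
grip_width: 0.0163
finger_force: 98.0
```

```bash
cat >> h.py <<'E'
F=np.array([np.cos(np.radians(-50)),np.sin(np.radians(-50)),0]); H=np.array([.482,-.112,.130])
def pour(tu,tz,tilt): # lip tip at distance tu past the hinge, tz above flap level
    t=np.radians(tilt); c,s=np.cos(t),np.sin(t)
    return tcp(H+F*(tu-(.081*c-.071*s))+[0,0,tz+.081*s+.071*c],310,tilt)
E
python3 - <<'E'
from h import *
T=pose(); B=tcp(H-.02*F+[0,0,.13],310,0); print(T,B,row(T,B,20)); print(row(B,pour(.062,.008,13),4)); print(observe()["qpos"])
E
```

```text
[[ 0.4578  0.8891  0.0015  0.493 ]
 [ 0.8891 -0.4578  0.0009  0.1403]
 [ 0.0014  0.0009 -1.      0.2254]
 [ 0.      0.      0.      1.    ]] [[-0.6428  0.766  -0.      0.4691]
 [ 0.766   0.6428 -0.     -0.0967]
 [-0.     -0.     -1.      0.241 ]
 [ 0.      0.      0.      1.    ]] (array([-0.0124, -0.0023, -0.0008]), array([ 0.  , -0.  , -3.36]))
(array([-0.0044, -0.    ,  0.0082]), array([-0.  ,  3.25,  0.  ]))
[-0.7696  0.3865  0.4943  1.9195 -0.2327  0.8897 -0.6343]
```

```bash
python3 -m creep '[[[1,-0.006,-0.0011,-0.0004,0,0,-1.68],[1,-0.0124,-0.0023,-0.0008,0,0,-3.36],[1,-0.0124,-0.0023,-0.0008,0,0,-3.36],[1,-0.0124,-0.0023,-0.0008,0,0,-3.36],[1,-0.0124,-0.0023,-0.0008,0,0,-3.36],[1,-0.0124,-0.0023,-0.0008,0,0,-3.36],[1,-0.0124,-0.0023,-0.0008,0,0,-3.36],[1,-0.0124,-0.0023,-0.0008,0,0,-3.36],[1,-0.0124,-0.0023,-0.0008,0,0,-3.36],[1,-0.0124,-0.0023,-0.0008,0,0,-3.36]]]' && python3 -m creep '[[[1,-0.0124,-0.0023,-0.0008,0,0,-3.36],[1,-0.0124,-0.0023,-0.0008,0,0,-3.36],[1,-0.0124,-0.0023,-0.0008,0,0,-3.36],[1,-0.0124,-0.0023,-0.0008,0,0,-3.36],[1,-0.0124,-0.0023,-0.0008,0,0,-3.36],[1,-0.0124,-0.0023,-0.0008,0,0,-3.36],[1,-0.0124,-0.0023,-0.0008,0,0,-3.36],[1,-0.0124,-0.0023,-0.0008,0,0,-3.36],[1,-0.0124,-0.0023,-0.0008,0,0,-3.36],[1,-0.006,-0.0012,-0.0004,0,0,-1.68]]]' && python3 -m creep '[[[1,-0.004,-0.001,-0.0004,0,0,-1.68],[1,-0.0024,-0.0001,-0.0004,0,0,-1.68],[1,0,0,0,0,0,0]]]'
python3 - <<'E'
from h import *
s=observe(); T=pose(); B=tcp(H-.02*F+[0,0,.13],310,0); print(s["clock"],s["qpos"],s["force"],row(T,B,1),row(T,pour(.062,.008,13),4),lip(T))
p=grab_frame("side"); cv2.imwrite("pics/side2.png",p["image"][:,:,::-1])
cp=grab_frame("top"); 
for q in (p,cp):
  for t in("cup_lip","stub1_center","stub2_center","flap"):
    for d in tip_of(q,t)[:2]: print(t,d,px2w(q,*d["position"]))
E
```

```text
clock: 5.75
position: [0.445, 0.0312, 0.2299]
tool_rot: [-3.14, 0.0, 1.656]
force: [-0.1, 0.1, -4.0]
grip_width: 0.016
finger_force: 98.0
clock: 6.75
position: [0.4627, -0.0859, 0.2374]
tool_rot: [-3.14, -0.001, 2.212]
force: [0.3, 1.1, -3.1]
grip_width: 0.0161
finger_force: 98.0
clock: 7.05
position: [0.4657, -0.0909, 0.2382]
tool_rot: [-3.141, -0.001, 2.269]
force: [-0.6, -0.1, -3.9]
grip_width: 0.0164
finger_force: 98.0
7.05 [-0.2145  0.2869  0.3479  1.9882 -0.1245  0.8878  0.8978] [-0.5723 -0.0536 -3.8802] (array([-0.0067, -0.001 , -0.0028]), array([-0.05, -0.04,  0.03])) (array([-0.006 , -0.0003,  0.0074]), array([-0.01,  3.24,  0.01])) [ 0.5177 -0.1529  0.1862]
cup_lip {'position': [381.7, 112.5], 'confidence': 0.65} [ 0.663  -0.5373  0.002 ]
flap {'position': [386.7, 154.6], 'confidence': 0.96} [ 0.4766 -0.1026  0.134 ]
stub1_center {'position': [417.2, 214.2], 'confidence': 0.48} [ 0.4512 -0.0764  0.2637]
stub2_center {'position': [404.9, 202.3], 'confidence': 0.46} [ 0.476  -0.0801  0.1918]
```

View pics/side2.png

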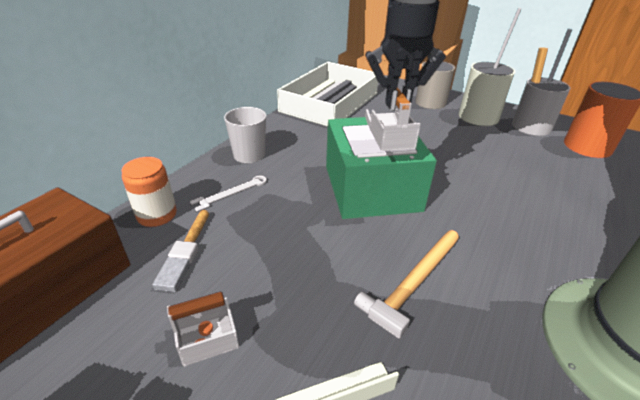

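The side view shows the cup over the bin at (395,130), upright in the gripper with the flap shut below. Now to the pre-pour pose, then check.

```bash
python3 -m creep '[[[1,-0.003,-0.0003,0.0037,0,1.62,0],[1,-0.006,-0.0003,0.0074,0,3.24,0],[1,-0.006,-0.0003,0.0074,0,3.24,0],[1,-0.006,-0.0003,0.0074,0,3.24,0],[1,-0.003,0,0.0037,0,1.62,0],[1,0,0,0,0,0,0]]]'
python3 - <<'E'
from h import *
s=observe(); T=pose(); print(s["clock"],s["qpos"],s["force"]); P=pour(.062,.008,13); Q=pour(.061,-.046,57)
print("err",row(T,P,1)); L=lip(T)-H; print("tip u,z",L@F,L[2]); 
for n in(6,7,8): 
  t,w=row(T,Q,n); print(n,t,w)
X=np.eye(4);X[:3,3]=t;X[:3,:3]=Ro.from_rotvec(w,degrees=True).as_matrix(); A=T
for i in range(8):
  A=A@X; L=lip(A)-H; th=np.degrees(np.arctan2(-A[2,0]*-1,-A[2,2])); print(i,round(L@F,4),round(L[2],4),"tilt",th,"flap",np.degrees(np.arctan2(-L[2],L@F)))
E
```

```text
clock: 8.15
position: [0.479, -0.1083, 0.2064]
tool_rot: [-3.14, -0.227, 2.267]
force: [-0.2, 0.6, -4.1]
grip_width: 0.0164
finger_force: 98.0
8.15 [-0.0248  0.4623  0.3009  1.8417 -0.3001  1.0658  1.1286] [-0.2177  0.5608 -4.061 ]
err (array([ 0.0006, -0.0001, -0.0003]), array([-0.06, -0.  , -0.11]))
tip u,z 0.06246548227775793 0.0075430759243369505
6 [-0.0118 -0.     -0.002 ] [-0.    7.33 -0.02]
7 [-0.0101 -0.     -0.0018] [-0.    6.29 -0.02]
8 [-0.0089 -0.     -0.0016] [-0.    5.5  -0.02]
0 0.0646 0.001 tilt 18.503235926374558 flap -0.8636765859268084
1 0.0661 -0.0058 tilt 24.00325987759601 flap 4.9903535714282095
2 0.0669 -0.0126 tilt 29.503280296960646 flap 10.685559196154305
3 0.0671 -0.0195 tilt 35.00329673663667 flap 16.231961338125767
4 0.0666 -0.0264 tilt 40.50330894973546 flap 21.64013725445264
5 0.0654 -0.0332 tilt 46.00331690839728 flap 26.92082239402067
6 0.0636 -0.0399 tilt 51.50332081324179 flap 32.08462585134317
7 0.0612 -0.0463 tilt 57.003321093758636 flap 37.141837769979404
```

```bash
python3 -m creep '[[[1,-0.0089,0,-0.0016,0,5.5,0],[1,-0.0089,0,-0.0016,0,5.5,0],[1,-0.0089,0,-0.0016,0,5.5,0],[1,-0.0089,0,-0.0016,0,5.5,0],[1,-0.0089,0,-0.0016,0,5.5,0],[1,-0.0089,0,-0.0016,0,5.5,0],[1,-0.0089,0,-0.0016,0,5.5,0],[1,-0.0089,0,-0.0016,0,5.5,0],[1,0,0,0,0,0,0],[1,0,0,0,0,0,0]]]' 110
python3 - <<'E'
from h import *
s=observe(); T=pose(); print(s["clock"],s["qpos"],s["force"]); L=lip(T)-H; print("tip u,z",L@F,L[2],"err",row(T,pour(.061,-.046,57),1))
a=grab_frame("side"); b=grab_frame("top"); c=grab_frame("wrist")
im=np.zeros((600,800,3),np.uint8)
im[:300,:400]=cv2.resize(a["image"][60:260,260:527],(400,300)); im[:300,400:]=cv2.resize(b["image"][90:270,340:580],(400,300)); im[300:,:480]=cv2.resize(c["image"],(480,300))
cv2.imwrite("pics/p3.png",im[:,:,::-1])
for q in(a,b,c):
  for t in("stub1_center","cup_lip","flap"):
    for d in tip_of(q,t)[:2]: print(t,np.round(d["position"]),d["confidence"])
E
```

```text
clock: 9.15
position: [0.5213, -0.1577, 0.1804]
tool_rot: [-3.139, -0.992, 2.267]
force: [1.5, -2.0, -0.8]
grip_width: 0.0157
finger_force: 109.2
9.15 [ 0.3182  1.0118  0.1856  1.2039 -0.4926  1.8936  1.2814] [ 1.5036 -2.0417 -0.7985]
tip u,z 0.06106724110211149 -0.04580706141902975 err (array([-0.0003, -0.0008, -0.0001]), array([-0.04,  0.18, -0.07]))
cup_lip [376. 156.] 0.83
cup_lip [429. 184.] 0.94
flap [412. 205.] 0.66
```

View pics/p3.png

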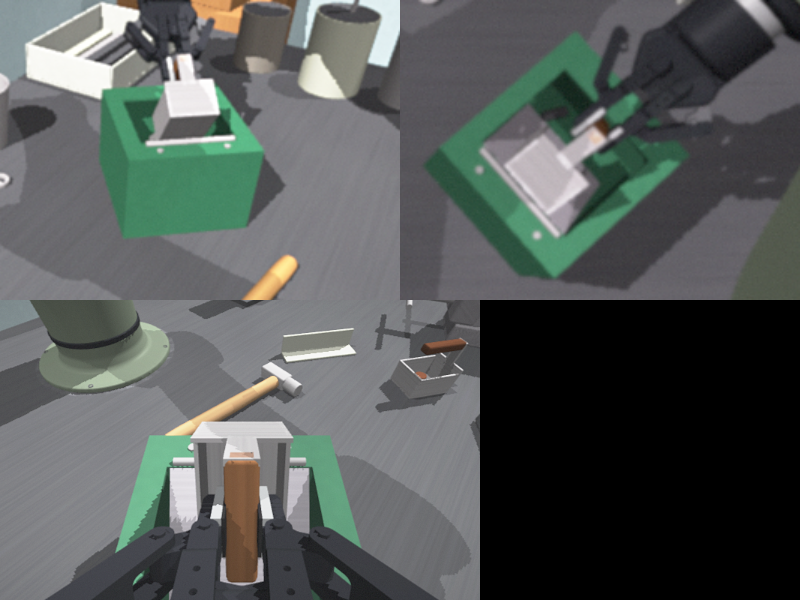

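The panels show the lip holding the flap open: side (185,115), top (545,180). The cup is tilted 57° and no stubs show on the flap or in the cup's visible interior. I'll shake it gently, then back out along the same path.

```bash
python3 -m creep '[[[1,0,0.004,0,0,0,0],[1,0,-0.008,0,0,0,0],[1,0,0.008,0,0,0,0],[1,0,-0.004,0,0,0,0],[1,0.004,0,-0.0025,0,0,0],[1,-0.004,0,0.0025,0,0,0],[1,0,0,0,0,0,0],[1,0,0,0,0,0,0],[1,0,0,0,0,0,0],[1,0,0,0,0,0,0]]]' && python3 -m creep '[[[1,0.0087,0,0.0025,0,-5.5,0],[1,0.0087,0,0.0025,0,-5.5,0],[1,0.0087,0,0.0025,0,-5.5,0],[1,0.0087,0,0.0025,0,-5.5,0],[1,0.0087,0,0.0025,0,-5.5,0],[1,0.0087,0,0.0025,0,-5.5,0],[1,0.0087,0,0.0025,0,-5.5,0],[1,0.0087,0,0.0025,0,-5.5,0]]]' && python3 -m creep '[[[1,0.006,0,-0.01,0,-3.2,0],[1,0.008,0,-0.015,0,-3.2,0],[1,0.008,0,-0.015,0,-3.2,0],[1,0.006,0,-0.01,0,-3.2,0],[1,0,0,0,0,0,0]]]'
python3 - <<'E'
from h import *
f=[]
s=observe(); T=pose(); print(s["clock"],s["qpos"],T)
b=grab_frame("top"); f.append(observe()["force"]); a=grab_frame("side"); f.append(observe()["force"]); c=grab_frame("wrist"); f.append(observe()["force"]); print(np.mean(f,0))
im=np.zeros((600,800,3),np.uint8)
im[:300,:400]=cv2.resize(a["image"][60:260,260:527],(400,300)); im[:300,400:]=cv2.resize(b["image"][90:270,340:580],(400,300)); im[300:,:480]=cv2.resize(c["image"],(480,300))
cv2.imwrite("pics/p4.png",im[:,:,::-1])
for q in(a,b,c):
  for t in("stub1_center","cup_lip","flap"):
    for d in tip_of(q,t)[:2]: print(t,np.round(d["position"]),d["confidence"])
A=T; print("place hover",row(T,tcp([.493,.140,.25],242.8,0),20))
E
```

```text
clock: 10.75
position: [0.5212, -0.1578, 0.1808]
tool_rot: [-3.142, -0.994, 2.269]
force: [2.4, -2.2, 0.5]
grip_width: 0.0162
finger_force: 109.1
clock: 11.55
position: [0.4786, -0.107, 0.2072]
tool_rot: [3.141, -0.223, 2.269]
force: [0.9, 0.6, -4.2]
grip_width: 0.0159
finger_force: 108.5
clock: 12.05
position: [0.4653, -0.0901, 0.2615]
tool_rot: [3.14, -0.002, 2.271]
force: [0.5, 0.3, -2.3]
grip_width: 0.0157
finger_force: 108.5
12.05 [-0.2204  0.2542  0.3504  1.9614 -0.1098  0.9436  0.8843] [[-0.6443  0.7648  0.0004  0.4653]
 [ 0.7648  0.6443  0.0024 -0.0901]
 [ 0.0015  0.0019 -1.      0.2615]
 [ 0.      0.      0.      1.    ]]
[ 0.6525 -0.2969 -2.7167]
cup_lip [383. 102.] 0.8
flap [385. 154.] 0.87
place hover (array([0.0119, 0.0032, 0.0015]), array([ 0.  , -0.01,  3.37]))
```

View pics/p4.png

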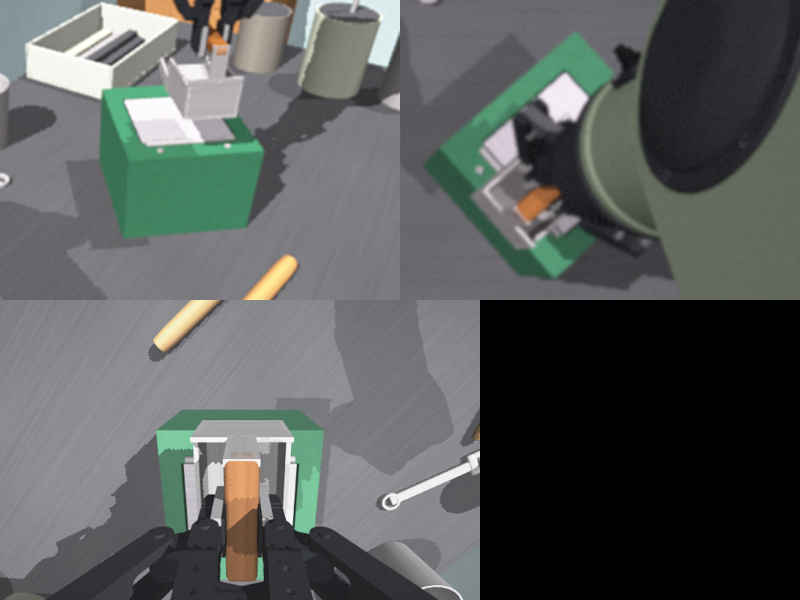

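Measured weight is now about 2.7 N, which matches the empty cup. The wrist panel shows a clean floor beside the grip at (215,480) and (270,480), and the side panel shows the flap shut. Going back to the cup's original spot.

```bash
python3 -m creep '[[[1,0.006,0.0016,0.0008,0,0,1.68],[1,0.0119,0.0032,0.0015,0,0,3.37],[1,0.0119,0.0032,0.0015,0,0,3.37],[1,0.0119,0.0032,0.0015,0,0,3.37],[1,0.0119,0.0032,0.0015,0,0,3.37],[1,0.0119,0.0032,0.0015,0,0,3.37],[1,0.0119,0.0032,0.0015,0,0,3.37],[1,0.0119,0.0032,0.0015,0,0,3.37],[1,0.0119,0.0032,0.0015,0,0,3.37],[1,0.0119,0.0032,0.0015,0,0,3.37]]]' && python3 -m creep '[[[1,0.0119,0.0032,0.0015,0,0,3.37],[1,0.0119,0.0032,0.0015,0,0,3.37],[1,0.0119,0.0032,0.0015,0,0,3.37],[1,0.0119,0.0032,0.0015,0,0,3.37],[1,0.0119,0.0032,0.0015,0,0,3.37],[1,0.0119,0.0032,0.0015,0,0,3.37],[1,0.0119,0.0032,0.0015,0,0,3.37],[1,0.0119,0.0032,0.0015,0,0,3.37],[1,0.0119,0.0032,0.0015,0,0,3.37],[1,0.0119,0.0032,0.0015,0,0,3.37]]]' && python3 -m creep '[[[1,0.006,0.0016,0.0008,0,0,1.69],[1,0,0,0,0,0,0]]]'
python3 - <<'E'
from h import *
s=observe(); T=pose(); print(s["clock"],s["force"],T)
print("to 20mm above rest",row(T,tcp([.493,.140,.102],242.8,0),1))
for n in("side","top"):
  p=grab_frame(n)
  for t in("cup_lip","cup_grip"):
    for d in tip_of(p,t)[:1]: print(n,t,d["confidence"],px2w(p,*d["position"]))
  if n=="side": cv2.imwrite("pics/p5.png",p["image"][100:300,200:466,::-1].repeat(2,0).repeat(2,1)); 
  v,u=np.mgrid[0:400,0:640]; z=p["range_z"]
  W=(np.stack([(u-p["cx"])/p["fx"]*z,(v-p["cy"])/p["fy"]*z,z],-1)-p["t"])@p["R"]
  D=(W-(T[:3,3]-.019*T[:3,2]))@T[:3,:3]   # cup axes: x = cup +x, z down from the grip
  m=(z>0)&(abs(D[...,0])<.09)&(abs(D[...,1])<.036)&(D[...,2]>.02)&(D[...,2]<.1)
  print(n,m.sum(),np.percentile(D[m],[0,2,50,98,100],axis=0))
print("lip predicted",lip(T))
E
```

```text
clock: 13.65
position: [0.4444, 0.0225, 0.2462]
tool_rot: [-3.14, -0.002, 1.707]
force: [-0.3, -0.7, -3.2]
grip_width: 0.0161
finger_force: 108.5
clock: 14.65
position: [0.4907, 0.1351, 0.2313]
tool_rot: [-3.139, -0.001, 1.12]
force: [0.1, -0.7, -2.5]
grip_width: 0.0159
finger_force: 108.5
clock: 14.85
position: [0.4947, 0.1396, 0.2303]
tool_rot: [-3.139, -0.001, 1.093]
force: [-0.0, -1.1, -2.8]
grip_width: 0.016
finger_force: 108.5
14.85 [-0.0278 -1.072  -2.7805] [[ 0.4599  0.888  -0.0021  0.4947]
 [ 0.888  -0.4599  0.0017  0.1396]
 [ 0.0006 -0.0027 -1.      0.2303]
 [ 0.      0.      0.      1.    ]]
to 20mm above rest (array([-0.0005, -0.0013,  0.1473]), array([-0.15, -0.03, -0.18]))
side cup_grip 0.95 [0.4817 0.1554 0.2614]
side 3251 [[-0.0829 -0.0343  0.0204]
 [-0.0787 -0.0331  0.0305]
 [-0.0072 -0.0117  0.063 ]
 [ 0.0378  0.0303  0.0791]
 [ 0.0387  0.0331  0.0821]]Traceback (most recent call last):
  File "<stdin>", line 13, in <module>
    return _quantile_unchecked(
        a, q, axis, out, overwrite_input, method, keepdims, weights)
    return _ureduce(a,
                    func=_quantile_ureduce_func,
    ...<5 lines>...
                    overwrite_input=overwrite_input,
                    method=method)
    r = func(a, **kwargs)
    result = _quantile(arr,
                       quantiles=q,
    ...<2 lines>...
                       out=out,
                       weights=wgt)
    slices_having_nans = np.isnan(arr[-1, ...])
                                  ~~~^^^^^^^^^
IndexError: index -1 is out of bounds for axis 0 with size 0
```

View pics/p5.png

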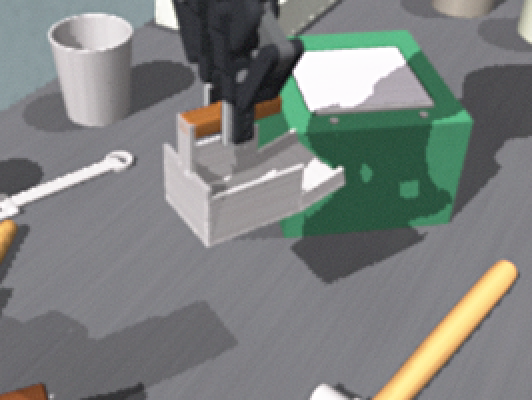

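The cup sits unslipped in the gripper, with its underside at 82 mm and lip at -82 mm. The flap at (370,80) is shut and no stubs are lying outside. Lowering now.

```bash
python3 -m creep '[[[1,0,-0.0013,0.015,-0.15,0,-0.18],[1,0,0,0.025,0,0,0],[1,0,0,0.03,0,0,0],[1,0,0,0.03,0,0,0],[1,0,0,0.025,0,0,0],[1,0,0,0.015,0,0,0],[1,0,0,0.01,0,0,0],[1,0,0,0.008,0,0,0],[1,0,0,0.004,0,0,0],[1,0,0,0,0,0,0]]]' && python3 -m creep '[[[1,0,0,0.002,0,0,0],[1,0,0,0.001,0,0,0],[1,0,0,0,0,0,0]]]'
```

```text
clock: 16.15
position: [0.4935, 0.14, 0.0687]
tool_rot: [3.142, -0.001, 1.095]
force: [-0.6, 0.7, -3.0]
grip_width: 0.016
finger_force: 108.4
clock: 16.45
position: [0.4935, 0.1401, 0.0658]
tool_rot: [3.141, -0.001, 1.095]
force: [0.2, -0.3, -2.8]
grip_width: 0.0162
finger_force: 108.4
```

```bash
python3 -m creep '[[[1,0,0,0.001,0,0,0],[1,0,0,0.001,0,0,0],[1,0,0,0,0,0,0]]]' && python3 -m creep '[[[1,0,0,0.0005,0,0,0],[1,0,0,0,0,0,0]]]'
```

```text
clock: 16.75
position: [0.4935, 0.14, 0.0636]
tool_rot: [3.141, -0.001, 1.095]
force: [-0.3, 0.6, -2.4]
grip_width: 0.0162
finger_force: 108.6
clock: 16.95
position: [0.4938, 0.14, 0.0634]
tool_rot: [3.141, -0.002, 1.095]
force: [0.7, -0.7, 4.3]
grip_width: 0.0161
finger_force: 109.5
```

Contact is felt (+4 N). Releasing and retreating.

```bash
python3 -m creep '[[[0.5,0,0,0,0,0,0],[0,0,0,0,0,0,0],[-0.5,0,0,0,0,0,0],[-1,0,0,0,0,0,0],[-1,0,0,0,0,0,0],[-1,0,0,0,0,0,0],[-1,0,0,0,0,0,0],[-1,0,0,-0.01,0,0,0],[-1,0,0,-0.02,0,0,0],[-1,0,0,-0.03,0,0,0]]]' 20 && python3 -m creep '[[[-1,0,0,-0.04,0,0,0],[-1,0,0,-0.04,0,0,0],[-1,0,0,-0.03,0,0,0],[-1,0,0,0,0,0,0]]]'
python3 - <<'E'
from h import *
s=observe(); print(s["clock"],s["position"])
b=grab_frame("side"); c=grab_frame("wrist")
im=np.zeros((400,800,3),np.uint8); im[:,:400]=cv2.resize(b["image"],(400,400))*0; im[:300,:400]=cv2.resize(b["image"][90:300,240:520],(400,300)); im[:250,400:]=cv2.resize(c["image"],(400,250))
cv2.imwrite("pics/p6.png",im[:,:,::-1])
for q in(b,c):
  for t in("cup_lip","cup_grip","stub1_center"):
    for d in tip_of(q,t)[:2]: print(t,np.round(d["position"]),d["confidence"], px2w(q,*d["position"]) if q is b else "")
E
```

```text
clock: 17.95
position: [0.4928, 0.1396, 0.1236]
tool_rot: [-3.14, 0.001, 1.095]
force: [0.4, 0.8, 0.9]
grip_width: 0.0853
finger_force: 0.0
clock: 18.35
position: [0.4948, 0.1401, 0.2374]
tool_rot: [3.138, -0.006, 1.095]
force: [1.2, 0.1, 0.0]
grip_width: 0.0856
finger_force: 0.0
18.35 [0.4948 0.1401 0.2374]
cup_lip [352. 253.] 0.87 [0.461  0.0535 0.0026]
cup_grip [316. 241.] 0.6 [0.4893 0.1406 0.0915]
stub1_center [353. 251.] 0.71 [0.4643 0.0465 0.0006]
cup_lip [320. 233.] 0.91 
cup_grip [319. 186.] 0.69
```

View pics/p6.png

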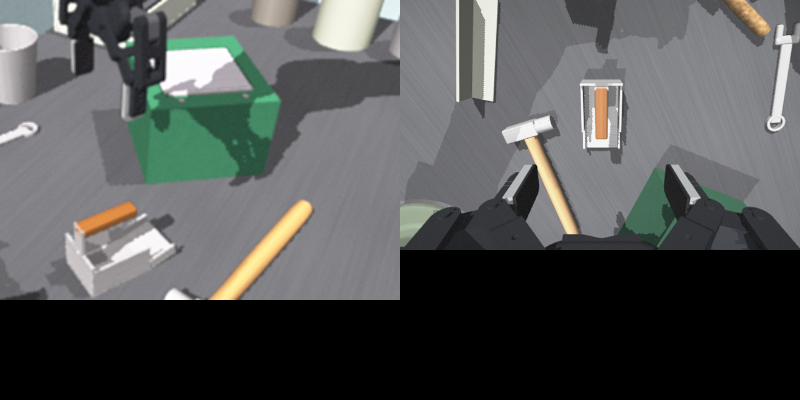

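The cup stands upright and empty at side panel (120,250) and wrist panel (602,115). The flap is shut and the gripper is clear. The "stub" hit at (353,251) coincides with the lip tip, where a false flap hit also appeared at the start. Handing in.

```bash
python3 -c "
from workcell import *
print(job_done())"
```

```text
the job is handed in; nothing more can be done
None
```

Job handed in at about 18 s on the robot's clock: the flap is shut, the cup is upright on the bench and empty by weight and camera, and both stubs should be in the bin, though the cameras could not see inside it.

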